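Start the bake timers in order

TASK

The trays have gone into the oven, so start their timers on the bakery counter: with a fingertip, gently push the top key of the round timer all the way down, then that of the tall timer, then that of the long flat one, in that order. Leave the square timer's key alone, and do not lift, tip or shove any timer or disturb the other things on the counter.

Things in the scene. Friction and masses are not known exactly. Their poses are not given: they have to be found in the camera images.
- round_timer: The round bake timer: off-white plastic, a disc 88 mm across and 45 mm high, 0.22 to 0.5 kg, standing loose on the counter (z = 0). Origin: centre of its underside; z up. It can be slid, tipped or lifted and none of that is wanted. 
- round_key_top (a point): Centre of the top face of the round timer's key: a grey round push key 34 mm across in the middle of the top of its case, 63 mm above the counter when up (56 mm when fully down, then still 11 mm proud of the case).
- round_key (a joint): Travel of that key in m: 0 = up, 0.007 = fully down. It has no return spring: about 3 N moves it straight down and it stays where it is left. Its cap is springy rubber and gives about 0.4 mm per N (5 mm at most) on top of that travel, then recovers; so push the top face down about 9 to 11 mm in all, or until it resists with about 6 N. Pressing a timer with more than 30 N is rough. 
- tall_timer: The tall bake timer: off-white plastic, an upright square column 60 x 60 mm and 85 mm high, 0.22 to 0.5 kg, standing loose on the counter (z = 0). Origin: centre of its underside; z up. It can be slid, tipped or lifted and none of that is wanted. 
- tall_key_top (a point): Centre of the top face of the tall timer's key: a grey round push key 34 mm across in the middle of the top of its case, 103 mm above the counter when up (96 mm when fully down, then still 11 mm proud of the case).
- tall_key (a joint): Travel of that key in m: 0 = up, 0.007 = fully down. It has no return spring: about 3 N moves it straight down and it stays where it is left. Its cap is springy rubber and gives about 0.4 mm per N (5 mm at most) on top of that travel, then recovers; so push the top face down about 9 to 11 mm in all, or until it resists with about 6 N. Pressing a timer with more than 30 N is rough. 
- long_timer: The long bake timer: off-white plastic, a low oblong bar 55 x 130 mm (long along its own y) and 32 mm high, with a dark screen on its top at one end, 42 mm from the key, 0.22 to 0.5 kg, standing loose on the counter (z = 0). Origin: centre of its underside; z up. It can be slid, tipped or lifted and none of that is wanted. 
- long_key_top (a point): Centre of the top face of the long timer's key: a grey round push key 34 mm across in the middle of the top of its case, 50 mm above the counter when up (43 mm when fully down, then still 11 mm proud of the case).
- long_key (a joint): Travel of that key in m: 0 = up, 0.007 = fully down. It has no return spring: about 3 N moves it straight down and it stays where it is left. Its cap is springy rubber and gives about 0.4 mm per N (5 mm at most) on top of that travel, then recovers; so push the top face down about 9 to 11 mm in all, or until it resists with about 6 N. Pressing a timer with more than 30 N is rough. 
- square_timer: The square bake timer: off-white plastic, a low square block 80 x 80 mm and 40 mm high, 0.22 to 0.5 kg, standing loose on the counter (z = 0). Origin: centre of its underside; z up. It can be slid, tipped or lifted and none of that is wanted. This one is not wanted: its key must stay up.
- square_key_top (a point): Centre of the top face of the square timer's key: a grey round push key 34 mm across in the middle of the top of its case, 58 mm above the counter when up (51 mm when fully down, then still 11 mm proud of the case).
- square_key (a joint): Travel of that key in m: 0 = up, 0.007 = fully down. It has no return spring: about 3 N moves it straight down and it stays where it is left. Its cap is springy rubber and gives about 0.4 mm per N (5 mm at most) on top of that travel, then recovers; so push the top face down about 9 to 11 mm in all, or until it resists with about 6 N. Pressing a timer with more than 30 N is rough. This one is not wanted: its key must stay up.
- jam_jar: Bystander: jam jar, 60 mm across, 75 mm high, steel lid; origin at the centre of its underside.
- cutter: Bystander: steel ring cutter, 48 mm across, 35 mm high; origin at the centre of its underside.
- cup: Bystander: white cup, 50 mm across, 50 mm high; origin at the centre of its underside.
- shaker: Bystander: aluminium shaker, 44 mm across, 64 mm high; origin at the centre of its underside.
- roll: Bystander: bread roll, 86 mm across, 45 mm high; origin at the centre of its underside.
- brush: Bystander: pastry brush lying on the counter at the left, about 200 mm long; origin on its underside.

How it is judged (in metres and radians):
On the way, in this order (a step that is already met when the one before it is completed fails the run):
1. the round timer's key is pushed down (value of joint round_key above 0.005 m), for 0.1 s.
2. the tall timer's key is pushed down (value of joint tall_key above 0.005 m), for 0.1 s.
3. the long timer's key is pushed down (value of joint long_key above 0.005 m), for 0.1 s.
At the end, for the whole second after the job is handed in: The keys of the round, tall and long timers are down (more than 5 of 7 mm), the square timer's key is up (less than 3 mm), every timer stands upright (within 0.1 rad), at rest and within 30 mm of where it began, and the other listed things are within 30 mm of where they began (value of joint each of round_key, tall_key, long_key above 0.005 m and value of joint square_key below 0.003 m and distance of each of round_timer, tall_timer, long_timer, square_timer, jam_jar, cutter, cup, shaker, roll, brush from where it was at the start of the episode below 0.03 m and angle between each of round_timer, tall_timer, long_timer, square_timer's own z axis and vertical below 0.1 rad and linear speed of each of round_timer, tall_timer, long_timer, square_timer below 0.02 m/s); the robot touches nothing.
It fails at once if a timer is started out of order (tall before round, or long before tall) ((value of joint tall_key above 0.003 m and value of joint round_key below 0.005 m) or (value of joint long_key above 0.003 m and value of joint tall_key below 0.005 m)).
It fails at once if the square timer's key is pushed (value of joint square_key above 0.003 m).
It fails at once if a timer is lifted off the counter (12 mm), tipped (0.3 rad) or shoved (30 mm) (height (world z) of any of round_timer, tall_timer, long_timer, square_timer above 0.012 m or angle between any of round_timer, tall_timer, long_timer, square_timer's own z axis and vertical above 0.3 rad or distance of any of round_timer, tall_timer, long_timer, square_timer from where it was at the start of the episode above 0.03 m).
It fails at once if a timer is pressed hard (over 30 N) (contact force between any of round_timer, tall_timer, long_timer, square_timer and the arm above 30 N or contact force between any of round_timer, tall_timer, long_timer, square_timer and the fingers above 30 N).
It fails at once if another thing on the counter is moved more than 30 mm (distance of any of jam_jar, cutter, cup, shaker, roll, brush from where it was at the start of the episode above 0.03 m).
It also fails if it takes over 48 s, if anything falls off the work surface, if the arm or the gripper's body presses on something with over 40 N, if the wrist force passes 120 N, or if a joint passes its speed limit or range.

ROBOT

A 6-joint arm with a two-finger parallel gripper is mounted at the origin on the work surface. World frame = base frame: x ahead of the robot, y to its left, z up, the work surface at z = 0. Lengths are in mm, angles in rad, forces in N, time in s.
With the tool pointing down it reaches from about 375 to 900 mm from the base axis. Payload 3.1 kg.
Tool frame: the origin (TCP) lies midway between the tips of the shut fingers; the grasp point (between the pads) lies 19 mm behind it (bot.tcp_to_grasp is the z of the grasp point in the tool frame, in mm); z points along the fingers, y is the line along which they close (so a half turn about z gives the same grasp; the last joint's range is limited). The gripper opens to 85 mm and grips with 20 to 120 N. Pads are 22 mm wide; open, the fingers measure 114 mm over their backs; the gripper's body (76 mm by 85 mm) begins 54 mm behind the grasp point. The pads swing forward as they close: fully open they stand 13 mm farther back than shut.
Start: joints at [-1.363, 0.527, 1.433, -0, 1.181, -0.178], TCP at [235.208, -579.028, 192.11] pointing down, gripper open.
Joint ranges: [-3.08, 3.08], [-0.75, 2.2], [0.22, 2.44], [-1.43, 4.57], [0, 2.65], [-2.85, 2.85]. Speed limits (rad/s): [2.79, 2.79, 3.14, 3.14, 3.14, 3.14].

INTERFACE

Orientations are given as a rotation vector (axis times angle).
In Python, from plant import bot gives the robot as it stands.
- The arm moves only by the shell command python3 -m pendant 'ROWS' [OPENING] [FORCE]. ROWS is JSON, a list that holds one entry, the list of rows, each a list of 6 numbers: the shift along the tool's x, y, z in units of 0.8 m (1.0 is 0.8 m), then the turn, a rotation vector about the tool's x, y, z in units of pi rad (1.0 is pi rad). A call has 1 to 8 rows; each row is the pose to reach, as a shift and turn from the pose commanded when the call began, along the tool's axes at that moment, turning the shorter way round; what a row does not reach only later rows make up. A row lasts 1/10 s, in which the tool goes at most 50 mm and 8.59 degrees, less where a joint would pass 70% of its speed; a pose out of reach is approached as far as the arm can. A call with a number of a shift or a turn outside -1 to 1 is refused whole. A call with a gripper value outside its range is refused whole. OPENING is the finger opening in mm, from 0 to 85.4, set as the call begins (- or left out, the last holds). The fingers move at their own pace and stop on an object; FORCE is the grip in N (left out, the last holds). Time passes only in rows, so rows that repeat a pose let the fingers close. It gives the time, the measured TCP pose, the force, the opening and the grip force at its end, in the units of the state.
- bot.sense(): the state, without advancing time (a new reading comes with each control period).
- bot.capture(name): name is "scene" or "top" or "wrist"; returns the picture (384x512x3 uint8, red, green, blue); there is no depth.
- bot.camera_info(name): a dict with "fx", "fy", "cx", "cy" (pixels), "dist_coeffs" ([k1, k2, p1, p2, k3] as OpenCV has them; the pictures are not rectified), "T" (4x4, takes a point from camera to world coordinates). Camera axes: x right, y down, z forward; pixel columns grow to the right and rows downward; lengths in mm; the calibration is good to about 2 mm. A picture is of the moment at which its call begins: read the wrist's pose just before it. camera_info takes no time and is no camera call; for the wrist camera it gives the pose at the moment of the call.
- bot.job_done(): hands the job in; it is judged then, once.
The state is a dict: "t": time; "joints": joint angles; "joint_vel": joint speeds; "effort": joint torques, N m; "tool_pos": TCP position; "orientation": TCP orientation; "force": force on the tool from outside, world axes, zero at the start; "moment": the same for the moment, N m; "gripper_width": finger opening in mm; "grasp_force": force on a finger pad.
Only numpy, scipy, OpenCV 4.12 (cv2) and the standard library are available. Lean on these libraries where they do the work, as an engineer would, in place of code of your own. Each camera call takes 0.05 s, during which the arm holds its last target. There are 200 camera calls.

## Working session

There is one attempt and no reset: what is moved stays moved. The work goes in short steps, Python scripts to look and compute and a shell command to move; the robot and the scene stay as the last step left them, time stands still between calls to the robot, and variables do not carry over. Pictures are saved under pics/ and viewed, at most 10 in all, crops included, and the job is handed in when it is done.

```bash
ls; mkdir -p pics
python3 - <<'E'
from plant import bot
import cv2,numpy as np
s=bot.sense();print(s)
for n in("top","scene"):
    i=bot.camera_info(n);print(n,i)
    cv2.imwrite(f"pics/{n}1.png",cv2.cvtColor(bot.capture(n),cv2.COLOR_RGB2BGR))
E
```

```text
pics
{'t': 0.0, 'joints': array([-1.36352194e+00,  5.28474367e-01,  1.43390933e+00, -1.30816098e-05,
        1.18138227e+00, -1.78475231e-01]), 'joint_vel': array([ 7.73799152e-04, -1.33696945e-03,  2.49233247e-03,  4.46037306e-05,
        3.21089932e-04,  6.28726152e-04]), 'effort': array([-1.91090080e-04, -4.42351842e+01, -1.78026152e+01, -1.09543685e-04,
        8.41391244e-03, -1.22184673e-06]), 'tool_pos': array([ 235.02918907, -578.26229314,  191.12643041]), 'orientation': array([-3.08120474e+00, -6.01775374e-01,  6.81086720e-05]), 'force': array([-0.22720273, -0.28988032, -0.34873549]), 'moment': array([0.01155966, 0.02503269, 0.01620997]), 'grasp_force': 0.0, 'gripper_width': 85.5467996754389}
top {'fx': 430.1303371479443, 'fy': 430.1303371479443, 'cx': 259.1790976285211, 'cy': 185.53233921619915, 'dist_coeffs': array([-0.03786744,  0.        ,  0.        ,  0.        ,  0.        ]), 'T': array([[-1.28459573e-02, -9.93686025e-01,  1.11458809e-01,
         3.68154720e+02],
       [-9.99461021e-01,  1.61278107e-02,  2.85930432e-02,
        -5.83135322e+01],
       [-3.02100940e-02, -1.11031430e-01, -9.93357625e-01,
         1.27245419e+03],
       [ 0.00000000e+00,  0.00000000e+00,  0.00000000e+00,
         1.00000000e+00]])}
scene {'fx': 402.79250242889736, 'fy': 402.79250242889736, 'cx': 249.72531918993374, 'cy': 199.7354327086468, 'dist_coeffs': array([-0.0293384,  0.       ,  0.       ,  0.       ,  0.       ]), 'T': array([[-6.52192377e-01,  5.95655050e-01, -4.68871161e-01,
         9.97759032e+02],
       [ 7.58050749e-01,  5.14136089e-01, -4.01276892e-01,
         3.92770475e+02],
       [ 2.04097776e-03, -6.17137865e-01, -7.86852394e-01,
         9.57729370e+02],
       [ 0.00000000e+00,  0.00000000e+00,  0.00000000e+00,
         1.00000000e+00]])}
```

View pics/top1.png

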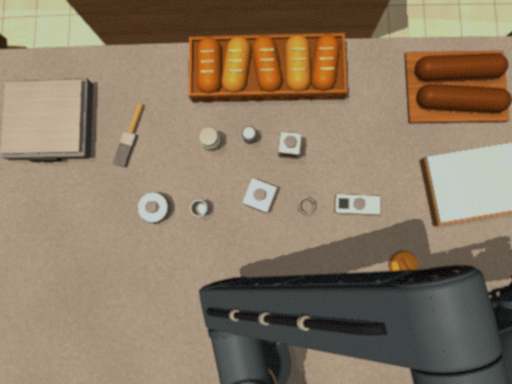

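View pics/scene1.png

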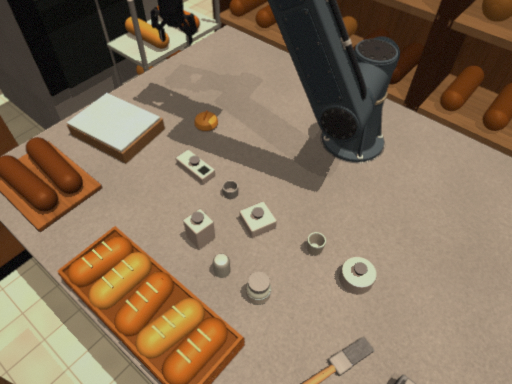

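The top view shows the round timer at (153,207), tall at (290,144), square at (260,195) and long at (358,204), with its screen at (344,203). The jar is at (209,138), shaker (249,134), cup (200,208), cutter (307,206) and roll (404,261). In the scene view the keys are near (360,269) round, (197,216) tall, (195,160) long and (258,211) square.

```bash
cat > h.py <<'E'
import cv2,numpy as np
def ray(i,p):
    K=np.array([[i["fx"],0,i["cx"]],[0,i["fy"],i["cy"]],[0,0,1]])
    u=cv2.undistortPoints(np.array([[p]],float),K,i["dist_coeffs"])[0,0]
    return i["T"][:3,3],i["T"][:3,:3]@np.array([u[0],u[1],1])
def plane(i,p,z):
    o,d=ray(i,p);return o+d*(z-o[2])/d[2]
def key(img,p,r,scale=8):
    """darker blob enclosed by the bright case, nearest the guess"""
    x,y=p;g=cv2.cvtColor(img,cv2.COLOR_RGB2GRAY)[y-r:y+r+1,x-r:x+r+1]
    g=cv2.resize(g,None,fx=scale,fy=scale,interpolation=cv2.INTER_CUBIC)
    t,_=cv2.threshold(g,0,255,cv2.THRESH_OTSU)
    c,_=cv2.findContours((g<t).astype(np.uint8),cv2.RETR_LIST,cv2.CHAIN_APPROX_NONE)
    best=None
    for k in c:
        a=cv2.contourArea(k)/scale**2
        if a<15 or a>400: continue
        m=cv2.moments(k);q=np.array([m["m10"],m["m01"]])/m["m00"];q=(q+.5)/scale-.5+[x-r,y-r]
        e=np.hypot(*(q-p))
        if best is None or e<best[0]: best=(e,q,a,cv2.minAreaRect(k)[1])
    return best
E
python3 - <<'E'
from plant import bot
from h import *
P=dict(round=((153,207),(360,269),63,12),tall=((290,144),(197,216),103,9),long=((359,204),(195,160),50,9),square=((260,195),(258,211),58,11))
I=[(bot.camera_info(n),cv2.cvtColor(cv2.imread(f"pics/{n}1.png"),cv2.COLOR_BGR2RGB)) for n in("top","scene")]
for n,(a,b,z,r) in P.items():
    Q=[]
    for (i,im),p in zip(I,(a,b)):
        k=key(im,p,r)
        q=k[1] if k else np.array(p,float)
        Q.append(ray(i,q));print(n,q.round(1),k and (round(k[2]),np.round(np.array(k[3])/8,1)),plane(i,q,z).round(1))
    A=np.array([Q[0][1],-Q[1][1]]).T;s=np.linalg.lstsq(A,Q[1][0]-Q[0][0],rcond=None)[0]
    print('  tri',((Q[0][0]+s[0]*Q[0][1]+Q[1][0]+s[1]*Q[1][1])/2).round(1))
i=I[0][0]
for n,p,z in(("jar",(209,137),75),("cutter",(307,205),35),("cup",(200,207),50),("shaker",(249,133),64),("roll",(404,260),45)):print(n,plane(i,p,z).round())
E
```

```text
round [151.9 206.6] (131, array([11.8, 14.1])) [448.6 282.5  63. ]
round [358.8 269. ] (177, array([14.5, 15.7])) [453.3 285.9  63. ]
  tri [449.  284.8  55.7]
tall [290.4 141.6] (124, array([12.2, 13. ])) [ 620.3 -112.5  103. ]
tall [196.4 214.6] (241, array([17.9, 18.9])) [ 617.4 -116.7  103. ]
  tri [ 619.5 -112.8  108.6]
long [359.  203.3] (113, array([11.9, 11.6])) [ 450.2 -305.5   50. ]
long [196.4 157.9] (169, array([15.5, 16.4])) [ 439.7 -304.2   50. ]
  tri [ 447.2 -300.7   59. ]
square [259.7 194.1] (125, array([12. , 13.4])) [479.9 -24.6  58. ]
square [256.9 213.1] (132, array([12.5, 13.4])) [484.3 -20.4  58. ]
  tri [480.4 -24.1  50.7]
jar [644. 117.  75.]
cutter [ 448. -159.   35.]
cup [446. 147.  50.]
shaker [656.   4.  64.]
roll [ 289. -427.   45.]
```

```bash
cat > go.py <<'E'
import sys,numpy as np
from plant import bot
from scipy.spatial.transform import Rotation as R
# tool-axis shifts (units of 0.8 m) from the present pose to each x,y,z target given
s=bot.sense();r=R.from_rotvec(s["orientation"])
print(round(s["t"],2),s["tool_pos"].round(1),s["force"].round(2),s["gripper_width"].round(1));print(r.as_matrix().round(3))
for a in sys.argv[1:]:
    print(a,(r.inv().apply(np.array(eval(a))-s["tool_pos"])/800).round(4))
E
python3 go.py 450,-220,190 449,283,130; python3 -c "
from plant import bot;print(bot.camera_info('wrist'))"
```

```text
{'fx': 318.2955836023954, 'fy': 318.2955836023954, 'cx': 255.01016815409506, 'cy': 196.99171037975603, 'dist_coeffs': array([-0.06211375,  0.        ,  0.        ,  0.        ,  0.        ]), 'T': array([[ 3.77139833e-01, -8.83513357e-01, -2.77794338e-01,
         3.04968918e+02],
       [-9.26154242e-01, -3.60411138e-01, -1.11095143e-01,
        -5.50656279e+02],
       [-1.96613098e-03,  2.99178808e-01, -9.54195040e-01,
         3.72570047e+02],
       [ 0.00000000e+00,  0.00000000e+00,  0.00000000e+00,
         1.00000000e+00]])}Traceback (most recent call last):
  File "go.py", line 6, in <module>
    print(round(s["t"],2),s["tool_pos"].round(1),s["force"].round(2),s["gripper_width"].round(1));print(r.as_matrix().round(3))
                                                                     ^^^^^^^^^^^^^^^^^^^^^^^^
AttributeError: 'float' object has no attribute 'round'
```

```bash
sed -i 's/s\["gripper_width"\].round(1)/round(s["gripper_width"],1)/' go.py; python3 go.py 450,-220,190 449,283,130
```

```text
0.1 [ 235.1 -578.3  191.2] [0.13 0.1  0.28] 85.4
[[ 0.927  0.376 -0.   ]
 [ 0.376 -0.927  0.002]
 [ 0.    -0.002 -1.   ]]
450,-220,190 [ 0.4174 -0.3139  0.0023]
449,283,130 [ 0.6528 -0.8968  0.0785]
```

```bash
python3 -m pendant '[[[0.417,-0.314,0,0,0,0],[0.417,-0.314,0,0,0,0],[0.417,-0.314,0,0,0,0],[0.417,-0.314,0,0,0,0],[0.417,-0.314,0,0,0,0],[0.417,-0.314,0,0,0,0],[0.417,-0.314,0,0,0,0],[0.417,-0.314,0,0,0,0]]]' 0; python3 go.py 449,283,130
```

```text
t: 0.9
tool_pos: [441.2, -233.9, 192.0]
orientation: [-3.083, -0.602, 0.0]
force: [1.4, 0.2, 0.7]
gripper_width: 0.3
grasp_force: 0.0
0.9 [ 441.2 -233.9  192. ] [1.44 0.17 0.69] 0.3
[[ 0.927  0.376 -0.   ]
 [ 0.376 -0.927  0.   ]
 [-0.    -0.    -1.   ]]
449,283,130 [ 0.2519 -0.595   0.0776]
```

```bash
python3 -m pendant '[[[0.252,-0.595,0.05,0,0,0],[0.252,-0.595,0.05,0,0,0],[0.252,-0.595,0.05,0,0,0],[0.252,-0.595,0.05,0,0,0],[0.252,-0.595,0.05,0,0,0],[0.252,-0.595,0.05,0,0,0],[0.252,-0.595,0.05,0,0,0],[0.252,-0.595,0.05,0,0,0]]]'; python3 go.py 449,283,130
```

```text
t: 1.7
tool_pos: [446.1, 164.9, 161.0]
orientation: [3.083, 0.602, -0.0]
force: [0.9, 0.1, 0.7]
gripper_width: -0.0
grasp_force: 0.0
1.7 [446.1 164.9 161. ] [0.87 0.14 0.67] -0.0
[[ 0.926  0.376 -0.   ]
 [ 0.376 -0.926 -0.   ]
 [-0.     0.    -1.   ]]
449,283,130 [ 0.0589 -0.1354  0.0387]
```

```bash
python3 -m pendant '[[[0.059,-0.135,0.039,0,0,0],[0.059,-0.135,0.039,0,0,0],[0.059,-0.135,0.039,0,0,0],[0.059,-0.135,0.039,0,0,0],[0.059,-0.135,0.039,0,0,0],[0.059,-0.135,0.039,0,0,0]]]'; python3 go.py 449,283,100;  python3 - <<'E'
from plant import bot
from h import *
im=bot.capture("wrist");i=bot.camera_info("wrist")
cv2.imwrite("pics/w1.png",cv2.cvtColor(im,cv2.COLOR_RGB2BGR))
q=i["T"];d=np.linalg.inv(q)@[449,283,63,1];print(i["fx"]*d[0]/d[2]+i["cx"],i["fy"]*d[1]/d[2]+i["cy"])
E
```

```text
t: 2.3
tool_pos: [449.6, 279.7, 130.1]
orientation: [3.083, 0.601, -0.001]
force: [-0.9, -0.1, -0.2]
gripper_width: 0.3
grasp_force: 0.0
2.3 [449.6 279.7 130.1] [-0.94 -0.13 -0.18] 0.3
[[ 0.927  0.375 -0.   ]
 [ 0.375 -0.927 -0.001]
 [-0.001  0.    -1.   ]]
449,283,100 [ 0.0009 -0.0042  0.0377]
250.19770223431883 193.076493282586
```

View pics/w1.png

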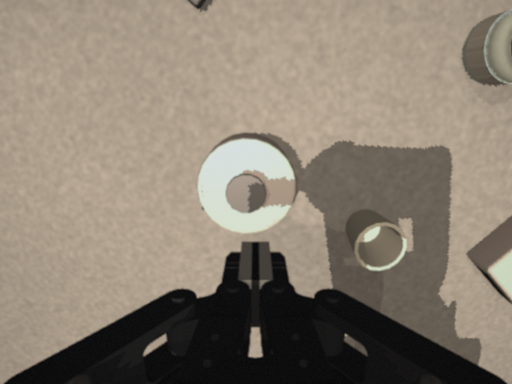

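The wrist view shows the round timer's key centre at about (245.5,192) and the shut fingertips at (255,245). The cup is to the right at (380,245), clear of the fingers.

Run:
```python
from plant import bot
from h import *
i=bot.camera_info("wrist")
im=cv2.imread("pics/w1.png")
print(plane(i,(245.5,192.5),63))
h=cv2.threshold(cv2.cvtColor(im,cv2.COLOR_BGR2GRAY)[120:240,185:310],175,255,0)[1]
c=max(cv2.findContours(h,cv2.RETR_EXTERNAL,cv2.CHAIN_APPROX_NONE)[0],key=cv2.contourArea)
(x,y),r=cv2.minEnclosingCircle(c);print(x+185,y+120,r,plane(i,(x+185,y+120),45))
```

```text
[448.0174156  286.73130061  63.        ]
245.66940307617188 186.04969787597656 49.03189468383789 [448.31950981 287.24046161  45.        ]
```

```bash
python3 go.py 448.2,286.7,70
```

```text
2.35 [449.9 279.5 130.3] [-0.43 -0.87  0.59] 0.5
[[ 0.927  0.375 -0.   ]
 [ 0.375 -0.927 -0.   ]
 [-0.     0.    -1.   ]]
448.2,286.7,70 [ 0.0015 -0.0091  0.0754]
```

```bash
python3 -m pendant '[[[0.001,-0.007,0.03,0,0,0],[0.001,-0.007,0.06,0,0,0],[0.001,-0.007,0.075,0,0,0],[0.001,-0.007,0.075,0,0,0],[0.001,-0.007,0.075,0,0,0]]]'; python3 go.py 448.2,286.7,63
```

```text
t: 2.85
tool_pos: [448.9, 285.8, 70.5]
orientation: [-3.084, -0.601, -0.001]
force: [-0.0, 0.4, 0.3]
gripper_width: 0.1
grasp_force: 0.0
2.85 [448.9 285.8  70.5] [-0.03  0.41  0.35] 0.1
[[ 0.927  0.375  0.   ]
 [ 0.375 -0.927  0.   ]
 [ 0.     0.    -1.   ]]
448.2,286.7,63 [-0.0004 -0.0014  0.0094]
```

```bash
python3 -m pendant '[[[0,0,0.007,0,0,0],[0,0,0.01,0,0,0],[0,0,0.013,0,0,0],[0,0,0.015,0,0,0],[0,0,0.017,0,0,0],[0,0,0.019,0,0,0],[0,0,0.02,0,0,0],[0,0,0.02,0,0,0]]]'
```

```text
t: 3.65
tool_pos: [448.3, 286.2, 53.9]
orientation: [3.083, 0.602, -0.0]
force: [-0.3, -0.4, 0.3]
gripper_width: 0.2
grasp_force: 0.0
```

Run:
```python
from plant import bot
from h import *
im=bot.capture("wrist");i=bot.camera_info("wrist")
im=cv2.resize(im[120:300,170:350],None,fx=3,fy=3)
cv2.imwrite("pics/w2.png",cv2.cvtColor(im,cv2.COLOR_RGB2BGR))
s=bot.sense();print(s["force"],s["tool_pos"],s["moment"])
```

```text
[ 0.00079262 -0.284574   -0.38510627] [448.33902722 286.24347656  54.00625427] [0.04110874 0.03204106 0.04321841]
```

View pics/w2.png

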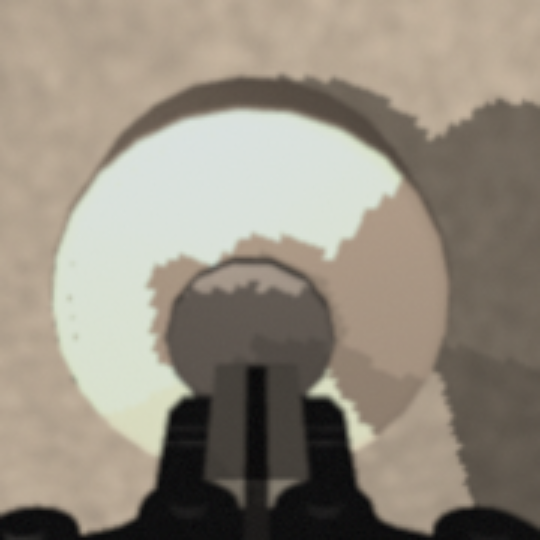

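The crop shows the key centre at crop (250,342) and the fingertip front edge at crop (255,365), which is full-image (255,241.7). The tip overlaps the key but may still be above it, so I'll check this by projection.

Run:
```python
from plant import bot
from h import *
i=bot.camera_info("wrist");s=bot.sense();x=np.array([.927,.375,0]);M=np.linalg.inv(i["T"])
K=np.array([[i["fx"],0,i["cx"]],[0,i["fy"],i["cy"]],[0,0,1]])
def pr(p): return cv2.projectPoints(np.array([p],float),cv2.Rodrigues(M[:3,:3])[0],M[:3,3],K,i["dist_coeffs"])[0].ravel()
t=s["tool_pos"]
for dz in(0,5,10,15,20):
  print(dz,[pr(t+x*k+[0,0,dz]).round(1) for k in(0,8,11)])
k=np.array([448.2,286.7,0])
for z in(56,63): print(z,pr(k+[0,0,z]).round(1),pr(k+x*17+[0,0,z]).round(1),pr(k+np.array([-.375,.927,0])*17+[0,0,z]).round(1),pr(k+np.array([.375,-.927,0])*17+[0,0,z]).round(1))
```

```text
0 [array([254.4, 225.4]), array([254.4, 213.2]), array([254.4, 208.5])]
5 [array([254.4, 228.6]), array([254.4, 216.1]), array([254.4, 211.4])]
10 [array([254.3, 232. ]), array([254.4, 219.2]), array([254.4, 214.4])]
15 [array([254.3, 235.5]), array([254.4, 222.5]), array([254.4, 217.5])]
20 [array([254.3, 239.3]), array([254.3, 225.9]), array([254.3, 220.8])]
56 [253.6 226.6] [253.6 200. ] [225.7 226.5] [281.5 226.7]
63 [253.5 231.2] [253.6 203.8] [224.6 231.2] [282.5 231.3]
```

The projection puts the tip lower than it appears, and the wrist force is near zero. I'll check from the scene camera before pushing further.

Run:
```python
from plant import bot
from h import *
im=bot.capture("scene")
c=cv2.resize(im[200:310,290:430],None,fx=5,fy=5,interpolation=cv2.INTER_CUBIC)
cv2.imwrite("pics/s2.png",cv2.cvtColor(c,cv2.COLOR_RGB2BGR))
i=bot.camera_info("scene");M=np.linalg.inv(i["T"]);t=bot.sense()["tool_pos"]
for p in(t,[448.2,286.7,63],[448.2,286.7,56]):
  d=M@np.append(p,1);print(((i["fx"]*d[0]/d[2]+i["cx"]-290)*5).round(),((i["fy"]*d[1]/d[2]+i["cy"]-200)*5).round())
```

```text
348.0 349.0
352.0 340.0
349.0 347.0
```

View pics/s2.png

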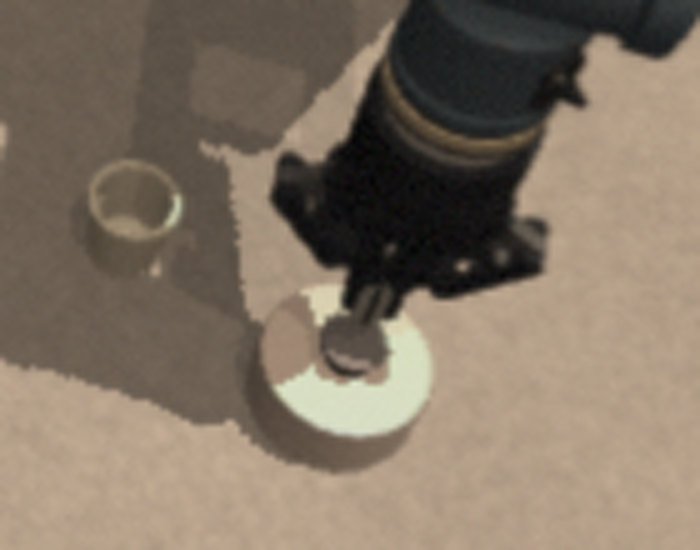

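The scene crop shows the fingertip end at crop (370,320), about (364,264) in the full image. The key centre is at crop (353,345) with its top face visible, so the tip isn't on it. I'll triangulate the tip from both views.

Run:
```python
from plant import bot
from h import *
t=bot.sense()["tool_pos"];w=bot.camera_info("wrist");sc=bot.camera_info("scene");x=np.array([.927,.375,0])
def tri(a,b):
    A=np.array([a[1],-b[1]]).T;s=np.linalg.lstsq(A,b[0]-a[0],rcond=None)[0];p,q=a[0]+s[0]*a[1],b[0]+s[1]*b[1]
    return (p+q)/2,np.linalg.norm(p-q)
p,e=tri(ray(w,(254.5,241.7)),ray(sc,(364,264)));d=p-t;print("tip",p,e,"off x,z",d@x,d[2],"y",d@[.375,-.927,0])
p,e=tri(ray(w,(253.3,234)),ray(sc,(360.6,269)));print("key",p,e,plane(w,(253.3,234),63),plane(w,(253.3,234),56))
```

```text
tip [466.45089138 294.01279932 117.32136983] 1.508685008332949 off x,z 19.66137990408957 63.27042148590057 y -0.42916708789584135
key [441.92305649 285.97607678  50.42141718] 3.7830969640535126 [446.52853783 286.16850258  63.        ] [443.61775924 285.02756967  56.        ]
```

The tip appears well above the reported TCP with no sideways error. I'll keep going down in small guarded steps.

```bash
python3 -m pendant '[[[0,0,0.001,0,0,0],[0,0,0.002,0,0,0],[0,0,0.003,0,0,0],[0,0,0.003,0,0,0]]]'
```

```text
t: 4.15
tool_pos: [448.2, 286.2, 51.5]
orientation: [3.083, 0.602, -0.001]
force: [0.6, 0.0, 0.5]
gripper_width: -0.0
grasp_force: 0.0
```

```bash
python3 -m pendant '[[[0,0,0.002,0,0,0],[0,0,0.004,0,0,0],[0,0,0.006,0,0,0],[0,0,0.008,0,0,0],[0,0,0.008,0,0,0]]]'
python3 - <<'E'
from plant import bot
from h import *
im=bot.capture("wrist")
im=cv2.resize(im[120:300,170:350],None,fx=3,fy=3,interpolation=cv2.INTER_CUBIC)
sc=cv2.resize(bot.capture("scene")[215:295,320:400],(540,540),interpolation=cv2.INTER_CUBIC)
cv2.imwrite("pics/w3.png",cv2.cvtColor(cv2.resize(np.hstack([im,sc]),(800,400)),cv2.COLOR_RGB2BGR))
E
```

```text
t: 4.65
tool_pos: [448.1, 286.1, 44.9]
orientation: [3.083, 0.602, -0.001]
force: [-0.7, 0.3, 0.1]
gripper_width: -0.1
grasp_force: 0.0
```

View pics/w3.png

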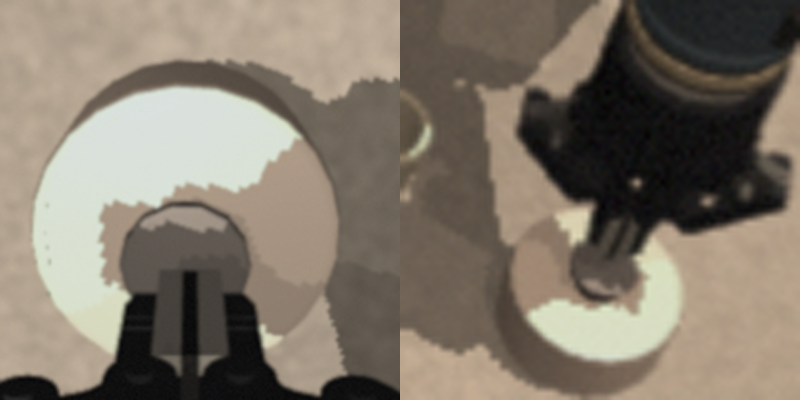

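The wrist half shows the tip over the key's near half. In the scene half the tip at (615,252) is still about 15–20 mm above the key at (603,270). I'll continue down with guarded steps.

```bash
python3 -m pendant '[[[0,0,0.002,0,0,0],[0,0,0.004,0,0,0],[0,0,0.006,0,0,0],[0,0,0.008,0,0,0],[0,0,0.008,0,0,0]]]'|grep -E "pos|force"
```

```text
tool_pos: [448.2, 286.1, 38.6]
force: [-0.0, 0.3, 0.8]
grasp_force: 0.0
```

```bash
python3 -m pendant '[[[0,0,0.002,0,0,0],[0,0,0.004,0,0,0],[0,0,0.006,0,0,0],[0,0,0.006,0,0,0]]]'|grep -E "pos|force"
```

```text
tool_pos: [448.2, 286.1, 33.8]
force: [0.2, -0.1, 0.3]
grasp_force: 0.0
```

```bash
python3 -m pendant '[[[0,0,0.002,0,0,0],[0,0,0.004,0,0,0],[0,0,0.006,0,0,0],[0,0,0.006,0,0,0]]]'|grep -E "pos|force"
```

```text
tool_pos: [448.1, 286.1, 29.0]
force: [0.4, 0.5, 0.5]
grasp_force: 0.0
```

```bash
python3 -m pendant '[[[0,0,0.002,0,0,0],[0,0,0.004,0,0,0],[0,0,0.004,0,0,0]]]'|grep -E "pos|force"
```

```text
tool_pos: [448.2, 286.2, 25.8]
force: [0.8, 0.0, 0.4]
grasp_force: 0.0
```

Run:
```python
from plant import bot
from h import *
im=bot.capture("wrist")
im=cv2.resize(im[140:320,170:350],None,fx=3,fy=3,interpolation=cv2.INTER_CUBIC)
sc=cv2.resize(bot.capture("scene")[215:295,320:400],(540,540),interpolation=cv2.INTER_CUBIC)
cv2.imwrite("pics/w4.png",cv2.cvtColor(cv2.resize(np.hstack([im,sc]),(800,400)),cv2.COLOR_RGB2BGR))
```

```text
(no output)
```

View pics/w4.png

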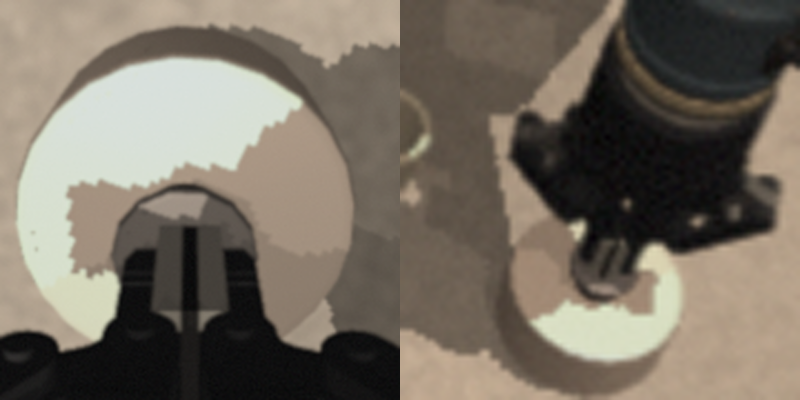

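The tip in the scene half at (605,268) is now nearly on the key. In the wrist half its front edge is about 9 mm inside the key's far edge, so contact is close.

```bash
python3 -m pendant '[[[0,0,0.002,0,0,0],[0,0,0.004,0,0,0],[0,0,0.004,0,0,0]]]'|grep -E "pos|force"
```

```text
tool_pos: [448.5, 286.3, 22.9]
force: [-0.0, 0.0, 2.0]
grasp_force: 1.1
```

```bash
python3 -m pendant '[[[0,0,0.002,0,0,0],[0,0,0.004,0,0,0],[0,0,0.004,0,0,0]]]'|grep -E "pos|force"
```

```text
tool_pos: [448.5, 286.3, 19.6]
force: [-1.1, 0.7, 2.9]
grasp_force: 1.3
```

Contact came at TCP z ≈ 23.7, so the real tip is about 39 mm above the reported TCP. Next I'll go to a total of about 10 mm of travel.

```bash
python3 -m pendant '[[[0,0,0.002,0,0,0],[0,0,0.004,0,0,0],[0,0,0.005,0,0,0],[0,0,0.005,0,0,0]]]'|grep -E "pos|force"
```

```text
tool_pos: [448.5, 286.3, 15.6]
force: [-0.0, 1.1, 3.1]
grasp_force: 1.6
```

```bash
python3 -m pendant '[[[0,0,0.001,0,0,0],[0,0,0.002,0,0,0],[0,0,0.002,0,0,0]]]'|grep -E "pos|force"
```

```text
tool_pos: [448.5, 286.3, 14.3]
force: [-0.2, -0.1, 5.8]
grasp_force: 3.1
```

The round key has bottomed at 5.8 N. Now I'll lift and travel to the tall timer.

```bash
python3 -m pendant '[[[0,0,-0.05,0,0,0],[0,0,-0.1,0,0,0],[0.002,0.06,-0.13,0,0,0],[0.012,0.543,-0.13,0,0,0],[0.012,0.543,-0.13,0,0,0],[0.012,0.543,-0.13,0,0,0],[0.012,0.543,-0.13,0,0,0],[0.012,0.543,-0.13,0,0,0]]]'|grep -E "pos|force"; python3 go.py 620,-112.5,110
```

```text
tool_pos: [565.3, 13.9, 116.9]
force: [0.6, 1.0, -0.2]
grasp_force: 0.0
8.55 [565.3  13.9 116.9] [ 0.56  0.98 -0.16] -0.1
[[ 0.927  0.376 -0.001]
 [ 0.376 -0.927  0.   ]
 [-0.001 -0.001 -1.   ]]
620,-112.5,110 [0.004  0.1722 0.0085]
```

```bash
python3 -m pendant '[[[0.004,0.172,-0.05,0,0,0],[0.004,0.172,-0.05,0,0,0],[0.004,0.172,-0.05,0,0,0],[0.004,0.172,-0.05,0,0,0],[0.004,0.172,-0.05,0,0,0]]]'|grep -E "pos|force"
python3 - <<'E'
from plant import bot
from h import *
i=bot.camera_info("wrist");im=bot.capture("wrist");M=np.linalg.inv(i["T"])
d=M@[620,-112.5,103,1];p=(int(i["fx"]*d[0]/d[2]+i["cx"]),int(i["fy"]*d[1]/d[2]+i["cy"]));print(p)
cv2.imwrite("pics/w5.png",cv2.cvtColor(im,cv2.COLOR_RGB2BGR))
k=key(im,p,45,2);print(k)
if k: print(plane(i,k[1],103))
E
```

```text
tool_pos: [619.5, -111.2, 156.7]
force: [-0.6, 0.7, -0.7]
grasp_force: 0.0
(256, 198)
(np.float64(41.57073964457048), array([224.69570887, 170.64734471]), 87.875, (6.1290435791015625, 94.01892852783203))
[631.70303478 -81.95607849 103.        ]
```

View pics/w5.png

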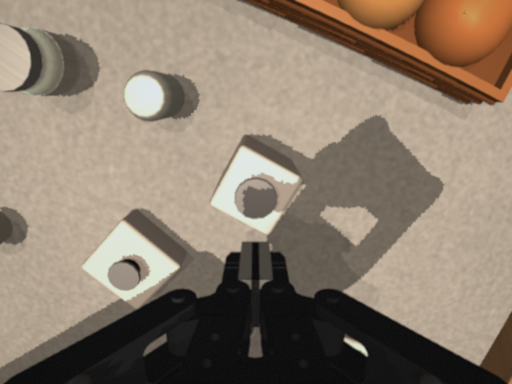

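The wrist view shows the tall timer's key at (256,198), exactly as predicted, and the square timer at lower left, untouched. Contact should come at TCP z ≈ 63.7, so I'll go down to about 67 and then step.

```bash
python3 -m pendant '[[[0,0.001,0.05,0,0,0],[0,0.001,0.09,0,0,0],[0,0.001,0.105,0,0,0],[0,0.001,0.112,0,0,0],[0,0.001,0.112,0,0,0],[0,0.001,0.112,0,0,0]]]'|grep -E "pos|force"
```

```text
tool_pos: [621.5, -111.2, 69.2]
force: [-0.3, -0.3, -0.2]
grasp_force: 0.0
```

```bash
python3 -m pendant '[[[0,0,0.002,0,0,0],[0,0,0.004,0,0,0],[0,0,0.006,0,0,0],[0,0,0.008,0,0,0],[0,0,0.008,0,0,0]]]'|grep -E "pos|force"
```

```text
tool_pos: [620.9, -111.5, 61.8]
force: [0.1, 0.5, 2.6]
grasp_force: 1.3
```

Contact as expected; the end point is z ≈ 54.

```bash
python3 -m pendant '[[[0,0,0.002,0,0,0],[0,0,0.004,0,0,0],[0,0,0.006,0,0,0],[0,0,0.008,0,0,0],[0,0,0.008,0,0,0]]]'|grep -E "pos|force"
```

```text
tool_pos: [620.8, -111.4, 55.1]
force: [0.2, 0.6, 4.1]
grasp_force: 2.1
```

```bash
python3 -m pendant '[[[0,0,0.001,0,0,0],[0,0,0.002,0,0,0],[0,0,0.002,0,0,0]]]'|grep -E "pos|force"
```

```text
tool_pos: [620.9, -111.5, 54.1]
force: [0.7, -0.1, 5.8]
grasp_force: 3.4
```

```bash
python3 -m pendant '[[[0,0,-0.05,0,0,0],[0,0,-0.082,0,0,0],[-0.289,0.143,-0.082,0,0,0],[-0.289,0.143,-0.082,0,0,0],[-0.289,0.143,-0.082,0,0,0],[-0.289,0.143,-0.082,0,0,0],[-0.289,0.143,-0.082,0,0,0],[-0.289,0.143,-0.082,0,0,0]]]'|grep -E "pos|force"; python3 -m pendant '[[[0,0,0,0,0,0],[0,0,0,0,0,0]]]'|grep pos;python3 - <<'E'
from plant import bot
from h import *
i=bot.camera_info("wrist");im=bot.capture("wrist");M=np.linalg.inv(i["T"])
d=M@[450.2,-305.5,50,1];p=(int(i["fx"]*d[0]/d[2]+i["cx"]),int(i["fy"]*d[1]/d[2]+i["cy"]));print(p)
cv2.imwrite("pics/w6.png",cv2.cvtColor(im,cv2.COLOR_RGB2BGR))
E
```

```text
tool_pos: [445.6, -307.3, 118.4]
force: [0.9, -0.0, -0.4]
grasp_force: 0.0
tool_pos: [449.4, -303.2, 118.6]
(257, 193)
```

View pics/w6.png

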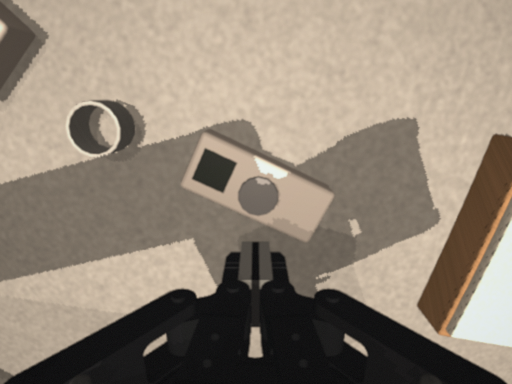

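The wrist view shows the long timer's key at about (258.5,196), within 3 px of the prediction (257,193), and the cutter at (100,128) is clear. I'll apply about 4 mm of correction and descend to just above contact, expected at TCP z ≈ 10.7.

```bash
python3 -m pendant '[[[-0.003,0.004,0.05,0,0,0],[-0.003,0.004,0.1,0,0,0],[-0.003,0.004,0.12,0,0,0],[-0.003,0.004,0.127,0,0,0],[-0.003,0.004,0.127,0,0,0],[-0.003,0.004,0.127,0,0,0]]]'|grep -E "pos|force"
```

```text
tool_pos: [449.5, -308.1, 18.3]
force: [-0.0, -0.1, 0.3]
grasp_force: 0.0
```

```bash
python3 -m pendant '[[[0,0,0.002,0,0,0],[0,0,0.004,0,0,0],[0,0,0.006,0,0,0],[0,0,0.008,0,0,0],[0,0,0.008,0,0,0]]]'|grep -E "pos|force"
```

```text
tool_pos: [448.2, -308.1, 11.0]
force: [-0.5, -0.1, 0.2]
grasp_force: 0.0
```

```bash
python3 -m pendant '[[[0,0,0.002,0,0,0],[0,0,0.004,0,0,0],[0,0,0.006,0,0,0],[0,0,0.008,0,0,0],[0,0,0.008,0,0,0]]]'|grep -E "pos|force"
```

```text
tool_pos: [448.3, -308.2, 4.5]
force: [-0.4, -0.1, 2.2]
grasp_force: 1.3
```

```bash
python3 -m pendant '[[[0,0,0.002,0,0,0],[0,0,0.004,0,0,0],[0,0,0.004,0,0,0]]]'|grep -E "pos|force"
```

```text
tool_pos: [448.3, -308.2, 1.6]
force: [-0.9, -0.5, 6.7]
grasp_force: 2.8
```

The long key has bottomed at 6.7 N. I'll lift clear and check the whole counter.

```bash
python3 -m pendant '[[[0,0,-0.05,0,0,0],[0,0,-0.1,0,0,0],[-0.1,0.1,-0.2,0,0,0],[-0.1,0.3,-0.2,0,0,0],[-0.1,0.3,-0.2,0,0,0],[-0.1,0.3,-0.2,0,0,0],[-0.1,0.3,-0.2,0,0,0],[-0.1,0.3,-0.2,0,0,0]]]'|grep -E "pos|force|^t"
python3 - <<'E'
from plant import bot
from h import *
a=cv2.imread("pics/top1.png");b=cv2.cvtColor(bot.capture("top"),cv2.COLOR_RGB2BGR)
cv2.imwrite("pics/top2.png",np.vstack([a[100:280,100:430],b[100:280,100:430]]))
for n,p,r in(("round",(153,207),12),("tall",(290,144),9),("long",(359,204),9),("square",(260,195),11)):
    for m in(a,b):
        k=key(m[:,:,::-1].copy(),p,r);print(n,k and k[1].round(1))
E
```

```text
t: 14.75
tool_pos: [464.8, -565.9, 162.2]
force: [-0.2, -0.1, -0.5]
grasp_force: 0.0
round [151.9 206.6]
round [152.  206.7]
tall [290.4 141.6]
tall [290.  141.9]
long [359.  203.3]
long [360.  205.2]
square [259.7 194.1]
square [259.7 194.1]
```

View pics/top2.png

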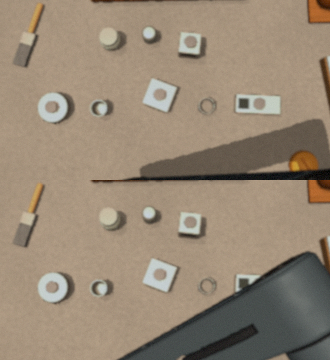

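Comparing before (upper half) and after (lower half), the round, tall and square timers and the bystanders in view haven't moved. The arm covers part of the long timer, and it last read 6.7 N at bottom. The arm is clear, so I'm handing in.

```bash
python3 -m pendant '[[[0,0,0,0,0,0],[0,0,0,0,0,0],[0,0,0,0,0,0]]]'|grep -E "^t|pos"; python3 -c "
from plant import bot;print(bot.job_done())"
```

```text
t: 15.1
tool_pos: [464.3, -558.3, 160.5]
the job is handed in; nothing more can be done
None
```

I pushed the round, tall and long timer keys down in that order (5.8, 5.8 and 6.7 N at the bottom), left the square key alone, and handed the job in at about 15 s; no verdict came back, and the arm partly hid the long timer and the roll in the final picture, so I couldn't confirm by eye that those two hadn't moved.

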